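Pop the battery hatch of a power pack on the welding bench

ROBOT

A 6-joint arm with a two-finger parallel gripper is mounted at the origin on the work surface. World frame = base frame: x ahead of the robot, y to its left, z up, the work surface at z = 0. Lengths are in m, angles in degrees, forces in N, time in s.
With the tool pointing down it reaches from about 0.4 to 0.825 m from the base axis. Payload 7 kg.
Tool frame: the origin (TCP) lies midway between the tips of the shut fingers; the grasp point (between the pads) lies 19 mm behind it (grip_depth is the distance from the TCP to the grasp point, in m); z points along the fingers, y is the direction in which the jaws open and shut (so a half turn about z gives the same grasp; the last joint's range is limited). The gripper opens to 88 mm and grips with 3 to 60 N. Pads are 19 mm wide; open, the fingers measure 130 mm over their backs; the gripper's body (78 mm by 193 mm) begins 47 mm behind the grasp point.
Start: joints at [-53.05, 20.546, 0.682, 0, -70.136, -16.507], TCP at [0.236, -0.632, 0.202] pointing down, gripper open.
Joint ranges: [-176.03, 176.03], [-82.01, 121.73], [-58.28, 71.71], [-173.87, 95.51], [-174.79, -0.11], [-173.66, 173.66]. Speed limits (degrees/s): [136.94, 136.94, 172.46, 180, 180, 180].

INTERFACE

Orientations are given as [roll, pitch, yaw] about the fixed x, y, z axes, in that order (R = Rz(yaw) Ry(pitch) Rx(roll)).
In Python, from plant import * gives the robot as it stands.
- The arm moves only by the shell command python3 -m inch 'ROWS'. ROWS is JSON, a list of rows, each an object of numbers: "ax", "ay", "az": the turn, a rotation vector about the tool's x, y, z in degrees; "dx", "dy", "dz": the shift along the tool's x, y, z in mm; "fingers": the finger opening in mm, from 0 to 87.6. In form: [{"ax": .., "ay": .., "az": .., "dx": .., "dy": .., "dz": .., "fingers": ..}, ...]. A call has 1 to 8 rows; each row is the pose to reach, as a shift and turn from the pose commanded when the call began, along the tool's axes at that moment; what a row does not reach only later rows make up. A row lasts 1/8 s, in which the tool goes at most 62.5 mm and 10.7 degrees, less where a joint would pass 70% of its speed; a pose out of reach is approached as far as the arm can. A call with a gripper value outside its range is refused whole. The fingers move at their own pace and stop on an object; the grip force is fixed at half the most. Time passes only in rows, so rows that repeat a pose let the fingers close. It gives the time, the measured TCP pose, the force and the opening at its end, in the units of the state.
- get_obs(): the state, without advancing time (a new reading comes with each control period).
- snapshot(name): name is "scene" or "top" or "wrist"; returns a dict with "image" (420x560x3 uint8, red, green, blue), "fx", "fy", "cx", "cy" (pixels), "rvec" (rotation vector, rad) and "tvec" (3), from world to camera coordinates, as OpenCV has them. Camera axes: x right, y down, z forward; pixel columns grow to the right and rows downward; lengths in m; the calibration is good to about 2 mm. A picture is of the moment at which its call begins. There is no depth.
- close_job(): hands the job in, once; it reports no verdict.
Trained networks look in the newest picture that a camera, given by its name, has taken for a name from the list of things; names that differ only in an ending like _2 or _b are one class to them, and where a whole thing is asked for, a point or a joint stands for the part that bears it (a point fixed in the world has none). Each returns a list of dicts, best first, with "score" (0 to 1); they miss things now and then, are a little off and sometimes report something else, mostly with a low value. They report only what shows in the picture. A call takes as long as a camera call. They do not tell look-alikes from the thing itself.
- search_frame(target, camera): "bbox" ([centre column, centre row, width, height] in pixels, round what is visible of it).
- trace(target, camera): "mask" (420x560 bool, what is visible of it) and "bbox" ([centre column, centre row, width, height] in pixels, round what is visible of it).
- landmark_of(target, camera): "position" ([column, row] in pixels: a listed point, or the origin of a listed thing).
The state is a dict: "clock": time; "joint_pos": joint angles; "qvel": joint speeds; "tau": joint torques, N m; "tool_pos": TCP position; "orientation": TCP orientation; "force": force on the tool from outside, world axes, zero at the start; "moment": the same for the moment, N m; "opening": finger opening in m.
Only numpy, scipy, OpenCV 4.12 (cv2) and the standard library are available. Lean on these libraries where they do the work, as an engineer would, in place of code of your own. Each camera call takes 0.05 s, during which the arm holds its last target.

TASK

Press down once with the fingertips on the ribbed end of the orange hatch, on one of the two power packs on the welding bench, until its push-push latch lets go; then take the hand right away so that the hatch pops up, and watch it stand open on its own for a couple of seconds (a second press would latch it shut again). Only press: do not pick up or shift either pack or anything else on the bench, and leave the green hatch shut.

Things in the scene. Friction and masses are not known exactly. Their poses are not given: they have to be found in the camera images.
- orange_pack: The power pack with the orange hatch: grey and black box 180 x 124 mm, deck 60 mm high, 1.4 to 2.4 kg, loose on rubber feet. Origin under its centre; x from its front (two small sockets) to its back, y left, z up. The hatch covers the deck from x = -60 to +60 mm and y = -30 to +30 mm, hinged at the back (+60 mm).
- orange_hatch (a joint): Hatch angle, rad. Near 0 (to 0.012): latched shut, top 72 mm above the bench, 12 mm above the deck. A damped spring lifts it. Pressing the ribs takes 4 to 10 N, more if fast; the latch lets go at about -0.06 (6 mm in), stop at -0.093 (9.5 mm). As the finger goes up it rises within a second to its stop at 0.6, free end 140 mm above the bench, and stays. Pushed to the stop again it latches.
- orange_hatch_pad (a point): Centre of the ribbed press area (46 mm wide, 27 mm long) on top of the orange hatch near its free end, 102 mm from the hinge; 72 mm above the bench while shut. Moves with the hatch; x towards the hinge, z out of its top. The orange plate is 120 x 60 x 14 mm and ends 18 mm beyond this point.
- green_pack: The other power pack, alike but with a green hatch, to be left alone. Same frame and sizes.
- green_hatch (a joint): Angle of the green hatch, rad: near 0 (to 0.012) latched shut, 0.6 open. Same latch. To stay shut.
- spare_battery: Blue spare battery with a white band, 36 x 70 x 50 mm, loose, standing behind the orange pack. Origin under its centre. Leave alone.
- weld_magnet: Red welding magnet, 22 x 90 x 72 mm, loose, standing behind the green pack. Origin under its centre. Leave alone.
- stop_block: Black steel stop with a knurled knob, 100 x 45 x 52 mm, loose. Origin under its centre. Leave alone.
- pliers: Pliers with red handles, 175 x 50 mm, 12 mm high, lying along their own x. Leave alone.
- tube_offcut: Aluminium square tube offcut, 140 x 40 x 40 mm, lying along its own x. Origin under its centre. Leave alone.
- spray_can: Can with a white cap and a yellow band, 56 mm across, 150 mm high, standing. Leave alone.
There are look-alikes about, which are no part of the job. Leave any blue or turquoise look-alike of the orange_pack alone.

How it is judged (in metres and radians):
On the way, in this order (a step that is already met when the one before it is completed fails the run):
1. the orange hatch is pressed in by the fingers at its ribbed end (value of joint orange_hatch below -0.04 rad and contact force between the fingers and orange_pack above 0.5 N and horizontal distance between the grasp point and orange_hatch_pad below 0.06 m), for 0.02 s.
2. it has popped open and stands open untouched for a second (value of joint orange_hatch above 0.5 rad and contact force between each of the arm, the fingers and orange_pack below 0.05 N), for 1 s.
At the end, for the whole second after the job is handed in: The orange hatch stands open (joint above 0.5 rad), the green hatch is shut (below 0.05 rad), both packs are at rest within 25 mm of where they began (value of joint orange_hatch above 0.5 rad and value of joint green_hatch below 0.05 rad and distance of each of orange_pack, green_pack from where it was at the start of the episode below 0.025 m and linear speed of orange_pack below 0.02 m/s); the robot touches nothing.
It fails at once if a pack is lifted or tipped (12 mm, 0.15 rad) or pushed along (more than 25 mm) (height (world z) of any of orange_pack, green_pack above 0.012 m or angle between any of orange_pack, green_pack's own z axis and vertical above 0.15 rad or distance of any of orange_pack, green_pack from where it was at the start of the episode above 0.025 m).
It fails at once if the green hatch opens (value of joint green_hatch above 0.1 rad).
It fails at once if a bystander is moved or lifted more than 25 mm (distance of any of spare_battery, weld_magnet, stop_block, pliers, tube_offcut, spray_can from where it was at the start of the episode above 0.025 m).
It also fails if it takes over 35 s, if anything falls off the work surface, if the arm or the gripper's body presses on something with over 40 N, if the wrist force passes 120 N, or if a joint passes its speed limit or range.

## Working session

There is one attempt and no reset: what is moved stays moved. The work goes in short steps, Python scripts to look and compute and a shell command to move; the robot and the scene stay as the last step left them, time stands still between calls to the robot, and variables do not carry over. Pictures are saved under pics/ and viewed, and the job is handed in when it is done.

```bash
mkdir -p pics; ls
cat > h.py <<'E'
from plant import *
import numpy as np, cv2
def save(s,n): cv2.imwrite('pics/'+n,s['image'][:,:,::-1])
def ray(s,px,z):
    R=cv2.Rodrigues(np.array(s['rvec'],float))[0];t=np.array(s['tvec'],float).ravel()
    c=-R.T@t; d=R.T@np.array([(px[0]-s['cx'])/s['fx'],(px[1]-s['cy'])/s['fy'],1.])
    return c+d*(z-c[2])/d[2]
def proj(s,p):
    R=cv2.Rodrigues(np.array(s['rvec'],float))[0];t=np.array(s['tvec'],float).ravel()
    q=R@np.array(p,float)+t; return [s['fx']*q[0]/q[2]+s['cx'],s['fy']*q[1]/q[2]+s['cy']]
E
python3 - <<'E'
from h import *
print(get_obs())
for c in ['top','scene']:
    s=snapshot(c); save(s,c+'1.png')
    for t,z in [('orange_hatch_pad',.072),('orange_pack',0),('green_pack',0)]:
        for r in landmark_of(t,c): print(c,t,r['score'],np.round(r['position'],1),np.round(ray(s,r['position'],z),3))
E
```

```text
pics
{'clock': 0.0, 'joint_pos': array([-5.30486575e+01,  2.05910859e+01,  6.33144440e-01, -2.04319485e-02,
       -7.01341623e+01, -1.65069714e+01]), 'qvel': array([ 0.04366413, -0.01855534,  0.04450756, -0.01338324, -0.10946475,
       -0.02854146]), 'tau': array([ 1.41250261e-03, -5.82724857e+01,  2.93059909e+01,  6.99716270e+00,
        6.90697329e-03, -1.72044456e-04]), 'tool_pos': array([ 0.23556695, -0.63199831,  0.20072089]), 'orientation': array([ 1.79906234e+02, -7.75661297e-03, -1.59562581e+02]), 'force': array([0.18839132, 0.50438796, 0.76711875]), 'moment': array([ 0.04647141,  0.00958101, -0.00770936]), 'opening': 0.08741371979610031}
top orange_hatch_pad 0.96 [255.7 276.6] [0.379 0.049 0.072]
top orange_hatch_pad 0.89 [411.5 137.5] [ 0.734 -0.37   0.072]
top orange_hatch_pad 0.62 [325.3 212. ] [ 0.542 -0.136  0.072]
top orange_pack 0.77 [271.6 282.5] [0.358 0.011 0.   ]
top orange_pack 0.71 [413.9 130.1] [ 0.772 -0.398  0.   ]
top orange_pack 0.56 [334.6 200.7] [ 0.579 -0.169  0.   ]
top green_pack 0.89 [197.  209.7] [0.563 0.214 0.   ]
scene orange_hatch_pad 0.72 [149.8 157. ] [ 0.718 -0.376  0.072]
scene orange_hatch_pad 0.6 [342.6 182. ] [0.379 0.062 0.072]
scene orange_pack 0.86 [335.6 181.7] [0.355 0.023 0.   ]
scene orange_pack 0.61 [139.9 177.2] [ 0.765 -0.39   0.   ]
scene green_pack 0.69 [338.  264.3] [0.541 0.206 0.   ]
```

View pics/top1.png

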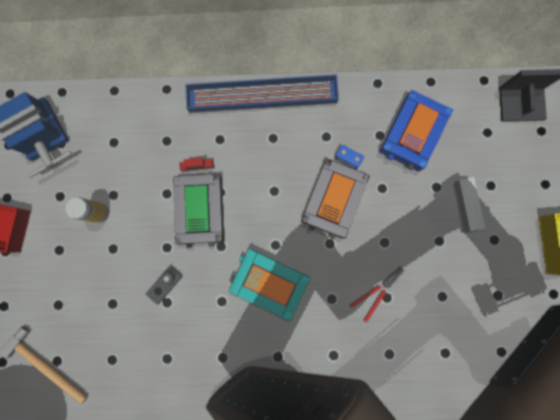

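View pics/scene1.png

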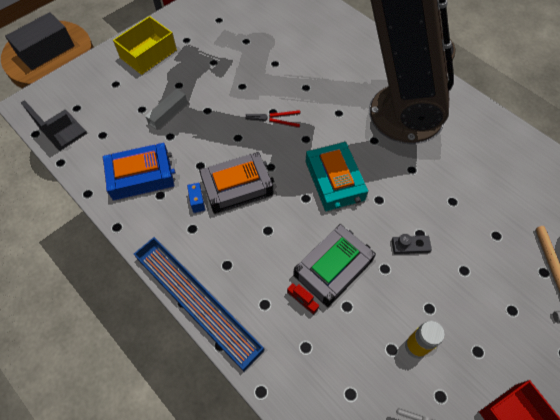

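The top view shows the true pack, grey with an orange hatch, at about (337,198). Its ribs are at about (328,212). The blue (417,130) and turquoise (270,284) packs are look-alikes. Next I'll measure the target more closely.

Run:
```python
from h import *
for c,roi in [('top',(290,140,90,110)),('scene',(180,140,110,80))]:
    s=snapshot(c); x,y,w,h=roi
    cv2.imwrite(f'pics/{c}2.png',cv2.resize(s['image'][y:y+h,x:x+w,::-1],None,fx=5,fy=5,interpolation=cv2.INTER_CUBIC))
    hsv=cv2.cvtColor(s['image'],cv2.COLOR_RGB2HSV)
    m=cv2.inRange(hsv,(5,150,90),(18,255,255)); mm=np.zeros_like(m); mm[y:y+h,x:x+w]=m[y:y+h,x:x+w]
    mm=cv2.morphologyEx(mm,cv2.MORPH_CLOSE,np.ones((5,5)))
    cs,_=cv2.findContours(mm,cv2.RETR_EXTERNAL,cv2.CHAIN_APPROX_NONE)
    k=max(cs,key=cv2.contourArea)
    P=np.array([ray(s,p[0],.072)[:2] for p in k]).astype(np.float32)
    r=cv2.minAreaRect(P*1000); print(c,r, np.round(cv2.boxPoints(r)))
    for p in landmark_of('orange_hatch_pad',c): print(p['score'],p['position'],ray(s,p['position'],.072))
```

```text
top ((579.628662109375, -164.2034454345703), (57.525596618652344, 118.28433227539062), 66.71305084228516) [[ 514. -167.]
 [ 623. -214.]
 [ 645. -161.]
 [ 537. -114.]]
0.81 [323.4, 211.9] [ 0.54244426 -0.13096336  0.072     ]
0.79 [412.2, 141.4] [ 0.72363948 -0.37099583  0.072     ]
0.76 [255.9, 276.3] [0.37949936 0.0486087  0.072     ]
0.19 [348.3, 155.9] [ 0.6891156  -0.20119975  0.072     ]
scene ((581.006103515625, -161.23797607421875), (60.692935943603516, 120.49801635742188), 66.89635467529297) [[ 514. -166.]
 [ 625. -213.]
 [ 648. -157.]
 [ 537. -110.]]
0.94 [342.5, 182.4] [0.38064832 0.06294502 0.072     ]
0.89 [246.7, 168.9] [ 0.54371709 -0.15423209  0.072     ]
0.8 [150.2, 161.2] [ 0.72549313 -0.36361309  0.072     ]
```

Run:
```python
import cv2,numpy as np
a=cv2.imread('pics/top2.png');b=cv2.imread('pics/scene2.png')
cv2.imwrite('pics/b2.png',cv2.hconcat([cv2.resize(a,(400,489)),cv2.copyMakeBorder(cv2.resize(b,(400,291)),0,198,0,0,cv2.BORDER_CONSTANT)]))
```

```text
(no output)
```

View pics/b2.png

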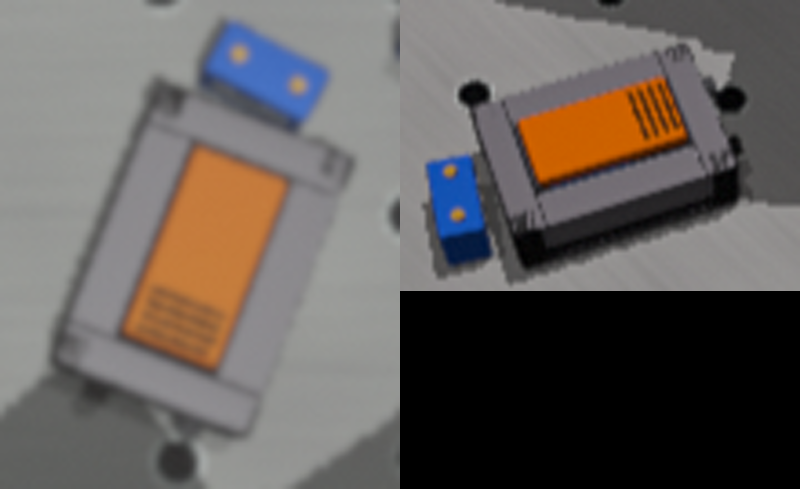

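```bash
cat >> h.py <<'E'
from scipy.spatial.transform import Rotation as Ro
def delta(target,yaw):
    o=get_obs(); R=Ro.from_euler('xyz',o['orientation'],degrees=True); 
    d=R.inv().apply(np.array(target)-o['tool_pos'])*1000
    rv=(R.inv()*Ro.from_euler('xyz',[180,0,yaw],degrees=True)).as_rotvec(degrees=True)
    print('pos',np.round(o['tool_pos'],4),np.round(o['orientation'],2),'t',o['clock'],'F',np.round(o['force'],2),'open',round(o['opening'],4),'d',np.round(d,1),'rv',np.round(rv,1))
E
python3 -c "
from h import *
delta([.5417,-.1462,.2],156.8)"
```

```text
pos [ 0.2357 -0.6325  0.2017] [ 180.      0.   -159.56] t 0.6 F [0.09 0.2  0.83] open 0.0876 d [-456.5  348.8    1.7] rv [ 0.   0.  43.6]
```

```bash
python3 -m inch '[{"dx":-45,"dy":35,"az":5,"fingers":0},{"dx":-91,"dy":70,"az":10,"fingers":0},{"dx":-137,"dy":105,"az":15,"fingers":0},{"dx":-183,"dy":140,"az":20,"fingers":0},{"dx":-228,"dy":174,"az":25,"fingers":0},{"dx":-274,"dy":209,"az":30,"fingers":0},{"dx":-320,"dy":244,"az":35,"fingers":0},{"dx":-360,"dy":275,"az":40,"fingers":0}]' && python3 -c "
from h import *
delta([.5417,-.1462,.2],156.8)"
```

```text
$[0]: bad value
```

```bash
python3 -m inch '[{"ax":0,"ay":0,"az":5,"dx":-45,"dy":35,"dz":0,"fingers":0},{"ax":0,"ay":0,"az":10,"dx":-91,"dy":70,"dz":0,"fingers":0},{"ax":0,"ay":0,"az":15,"dx":-137,"dy":105,"dz":0,"fingers":0},{"ax":0,"ay":0,"az":20,"dx":-183,"dy":140,"dz":0,"fingers":0},{"ax":0,"ay":0,"az":25,"dx":-228,"dy":174,"dz":0,"fingers":0},{"ax":0,"ay":0,"az":30,"dx":-274,"dy":209,"dz":0,"fingers":0},{"ax":0,"ay":0,"az":35,"dx":-320,"dy":244,"dz":0,"fingers":0},{"ax":0,"ay":0,"az":40,"dx":-360,"dy":275,"dz":0,"fingers":0}]' && python3 -c "
from h import *
delta([.5417,-.1462,.2],156.8)"
```

```text
clock: 1.6
tool_pos: [0.478, -0.2472, 0.2021]
orientation: [180.0, 0.1, 160.3]
force: [0.1, -0.9, -0.4]
opening: 0.0131
pos [ 0.478  -0.2472  0.2021] [1.7999e+02 5.0000e-02 1.6031e+02] t 1.6 F [ 0.08 -0.94 -0.45] open 0.0131 d [-26.  116.6   2.1] rv [0.  0.1 3.5]
```

```bash
python3 -m inch '[{"ax":0,"ay":0,"az":2,"dx":-12,"dy":55,"dz":0,"fingers":0},{"ax":0,"ay":0,"az":3.5,"dx":-24,"dy":105,"dz":0,"fingers":0},{"ax":0,"ay":0,"az":3.5,"dx":-26,"dy":116,"dz":30,"fingers":0},{"ax":0,"ay":0,"az":3.5,"dx":-26,"dy":116,"dz":60,"fingers":0},{"ax":0,"ay":0,"az":3.5,"dx":-26,"dy":116,"dz":80,"fingers":0},{"ax":0,"ay":0,"az":3.5,"dx":-26,"dy":116,"dz":80,"fingers":0}]'
python3 - <<'E'
from h import *
delta([.5417,-.1462,.072],156.8)
s=snapshot('scene'); cv2.imwrite('pics/s3.png',cv2.resize(s['image'][80:240,140:340,::-1],None,fx=4,fy=3.75)); 
print(proj(s,get_obs()['tool_pos']))
for p in landmark_of('orange_hatch_pad','scene'): print(p['score'],p['position'],ray(s,p['position'],.072))
w=snapshot('wrist'); save(w,'w3.png'); print('proj pad est',proj(w,[.5417,-.1462,.072]))
for p in landmark_of('orange_hatch_pad','wrist'): print(p['score'],p['position'],ray(w,p['position'],.072))
E
```

```text
clock: 2.35
tool_pos: [0.5393, -0.1484, 0.1204]
orientation: [-179.9, -0.2, 156.9]
force: [-0.5, -0.7, 0.0]
opening: 0.0003
pos [ 0.5393 -0.1484  0.1204] [-1.7993e+02 -1.6000e-01  1.5694e+02] t 2.35 F [-0.53 -0.66  0.03] open 0.0003 d [-1.5  3.  48.4] rv [-0.1 -0.2  0.1]
[np.float64(247.87763447492), np.float64(159.42945427203213)]
0.96 [342.9, 184.6] [0.38509701 0.06858102 0.072     ]
0.84 [150.1, 157.7] [ 0.71854148 -0.37362879  0.072     ]
0.56 [246.5, 167.3] [ 0.54054204 -0.15865643  0.072     ]
proj pad est [np.float64(274.62073762903714), np.float64(222.31794513367646)]
```

View pics/s3.png

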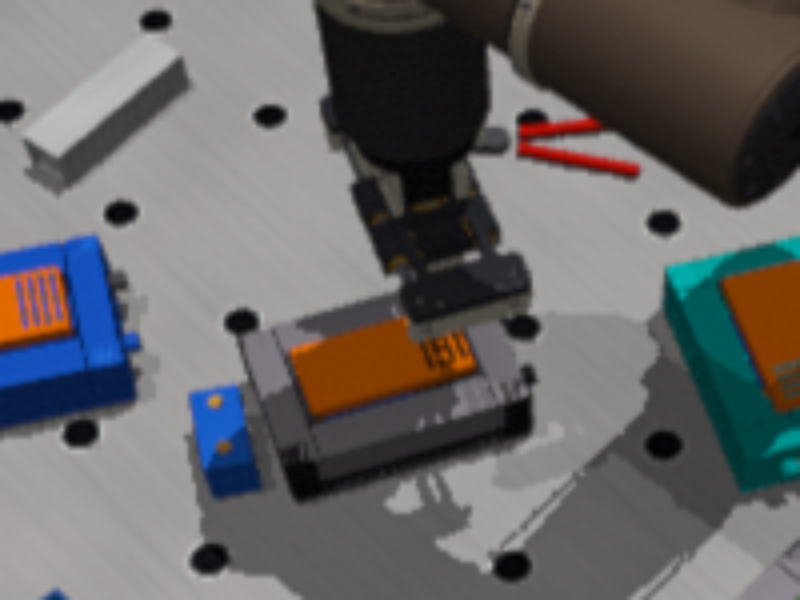

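View pics/w3.png

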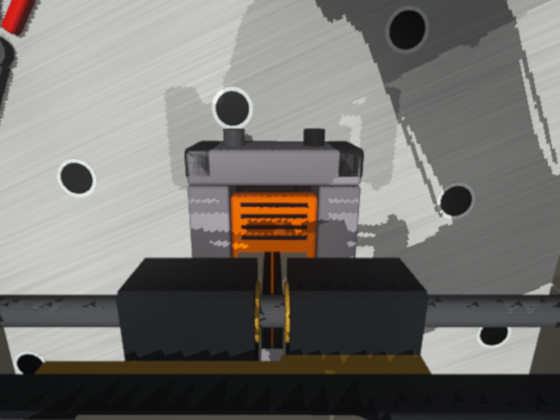

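The wrist view shows the ribs centred on column 274, rows 203–250, with the free end at row 193. My pad estimate projects to (274.6,222), so it agrees. I'll descend to just above the pad and correct the small offset.

```bash
python3 -m inch '[{"ax":0,"ay":0,"az":0,"dx":-1,"dy":1,"dz":20,"fingers":0},{"ax":0,"ay":0,"az":0,"dx":-1,"dy":1,"dz":40,"fingers":0},{"ax":0,"ay":0,"az":0,"dx":-1,"dy":1,"dz":42,"fingers":0},{"ax":0,"ay":0,"az":0,"dx":-1,"dy":1,"dz":42,"fingers":0}]' && python3 -c "
from h import *
delta([.5417,-.1462,.072],156.8)"
```

```text
clock: 3.05
tool_pos: [0.5423, -0.148, 0.0807]
orientation: [180.0, 0.1, 157.0]
force: [0.0, -0.1, -0.1]
opening: 0.0004
pos [ 0.5423 -0.148   0.0807] [1.7998e+02 7.0000e-02 1.5695e+02] t 3.05 F [ 0.02 -0.12 -0.07] open 0.0004 d [1.3 1.5 8.7] rv [0.  0.1 0.2]
```

```bash
python3 -m inch '[{"ax":0,"ay":0,"az":0,"dx":0,"dy":0,"dz":4,"fingers":0},{"ax":0,"ay":0,"az":0,"dx":0,"dy":0,"dz":8,"fingers":0},{"ax":0,"ay":0,"az":0,"dx":0,"dy":0,"dz":10,"fingers":0},{"ax":0,"ay":0,"az":0,"dx":0,"dy":0,"dz":12,"fingers":0},{"ax":0,"ay":0,"az":0,"dx":0,"dy":0,"dz":14,"fingers":0},{"ax":0,"ay":0,"az":0,"dx":0,"dy":0,"dz":15.5,"fingers":0},{"ax":0,"ay":0,"az":0,"dx":0,"dy":0,"dz":16.5,"fingers":0},{"ax":0,"ay":0,"az":0,"dx":0,"dy":0,"dz":16.5,"fingers":0}]' && python3 -c "
from h import *
delta([.5417,-.1462,.072],156.8)"
```

```text
clock: 4.05
tool_pos: [0.5416, -0.1479, 0.0631]
orientation: [-180.0, -0.0, 156.9]
force: [0.0, 0.7, 0.0]
opening: 0.0006
pos [ 0.5416 -0.1479  0.0631] [-180.     -0.    156.94] t 4.05 F [0.01 0.7  0.05] open 0.0006 d [ 0.6  1.6 -8.9] rv [-0.  -0.   0.1]
```

The force reads zero at z = 63 mm, which I didn't expect. I'll look before going on.

Run:
```python
from h import *
s=snapshot('scene'); cv2.imwrite('pics/s4.png',cv2.resize(s['image'][80:240,140:340,::-1],None,fx=4,fy=3.75,interpolation=cv2.INTER_CUBIC)); 
print(proj(s,get_obs()['tool_pos']), get_obs()['force'],get_obs()['tau'])
w=snapshot('wrist'); save(w,'w4.png')
```

```text
[np.float64(248.90840178285538), np.float64(171.5434502467254)] [-0.00240285 -0.49566778  0.33073352] [-2.03275886e-03 -4.78491819e+01  2.32339293e+01  5.50185308e+00
 -8.22375691e-02 -2.30207013e-05]
```

View pics/s4.png

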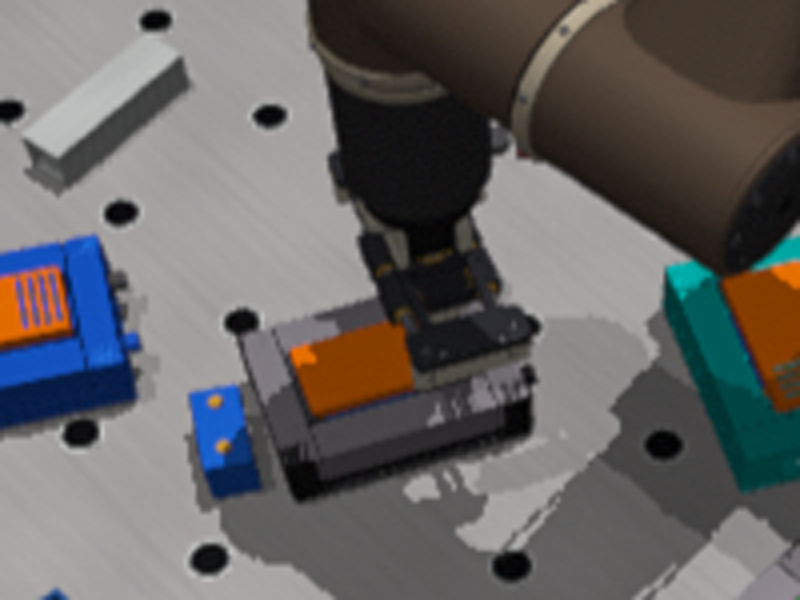

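View pics/w4.png

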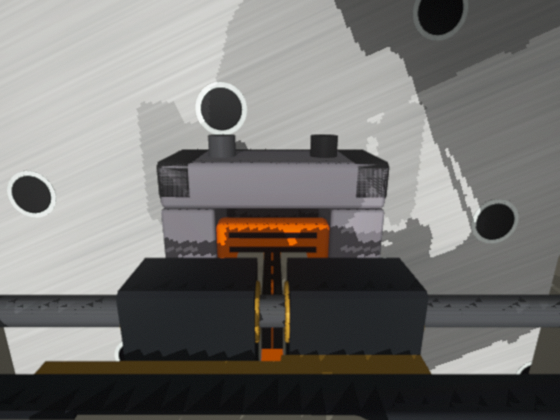

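Run:
```python
from h import *
w=snapshot('wrist')
a=np.array([.919,-.394]);c=np.array([.580,-.163])
for z in (.072,.066,.0615,.060): print(z,[np.round(proj(w,[*(c-a*.060+s*.03*np.array([.394,.919])),z]),1) for s in(-1,1)])
print('deck front edge',[np.round(proj(w,[*(c-a*.09+s*.062*np.array([.394,.919])),.06]),1) for s in(-1,1)])
print('tcp',proj(w,get_obs()['tool_pos']))
cv2.imwrite('pics/w5.png',cv2.resize(w['image'][130:290,140:410,::-1],None,fx=2.9,fy=2.9,interpolation=cv2.INTER_CUBIC))
for i in range(3):
    snapshot('top'); o=get_obs(); print(o['force'],o['tool_pos'],o['moment'])
```

```text
0.072 [array([215. , 224.9]), array([331. , 225.1])]
0.066 [array([216.8, 221.2]), array([329.2, 221.4])]
0.0615 [array([218. , 218.6]), array([328. , 218.7])]
0.06 [array([218.4, 217.7]), array([327.5, 217.9])]
deck front edge [array([155.1, 163.4]), array([391.1, 163.6])]
tcp [np.float64(270.73594487927767), np.float64(251.80133397661524)]
[ 0.07743967  0.05275063 -0.03366805] [ 0.54170277 -0.14791198  0.0632343 ] [-0.03693006 -0.0325934  -0.02789672]
[ 0.2812928  -0.58621347  0.96363034] [ 0.54172846 -0.14791484  0.06325239] [-0.02523648  0.01624896  0.04735948]
[-0.34501061 -0.5601298  -0.22270968] [ 0.54170101 -0.14790845  0.06324226] [-0.04075448 -0.02584748 -0.04125632]
```

View pics/w5.png

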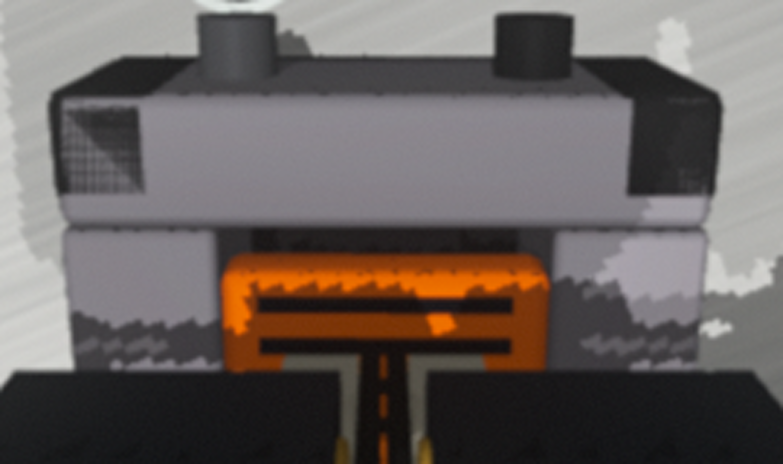

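The wrist picture puts the hatch's free edge at row 218, which matches a free end pressed about 9 mm in (a shut hatch would show at row 225). The press has worked even though the wrist force reads near zero. I'll raise the hand now, straight up and well clear.

```bash
python3 -m inch '[{"ax":0,"ay":0,"az":0,"dx":0,"dy":0,"dz":-20,"fingers":0},{"ax":0,"ay":0,"az":0,"dx":0,"dy":0,"dz":-60,"fingers":0},{"ax":0,"ay":0,"az":0,"dx":0,"dy":0,"dz":-110,"fingers":0},{"ax":0,"ay":0,"az":0,"dx":0,"dy":0,"dz":-160,"fingers":0},{"ax":0,"ay":0,"az":0,"dx":0,"dy":0,"dz":-190,"fingers":0},{"ax":0,"ay":0,"az":0,"dx":0,"dy":0,"dz":-190,"fingers":0},{"ax":0,"ay":0,"az":0,"dx":0,"dy":0,"dz":-190,"fingers":0},{"ax":0,"ay":0,"az":0,"dx":0,"dy":0,"dz":-190,"fingers":0}]'
python3 - <<'E'
from h import *
s=snapshot('scene'); cv2.imwrite('pics/s6.png',cv2.resize(s['image'][80:240,140:340,::-1],None,fx=4,fy=3.75,interpolation=cv2.INTER_CUBIC)); 
w=snapshot('wrist'); save(w,'w6.png')
E
```

```text
clock: 5.35
tool_pos: [0.541, -0.1479, 0.2519]
orientation: [-180.0, -0.1, 156.9]
force: [-0.1, 0.2, 0.3]
opening: 0.0001
```

View pics/s6.png

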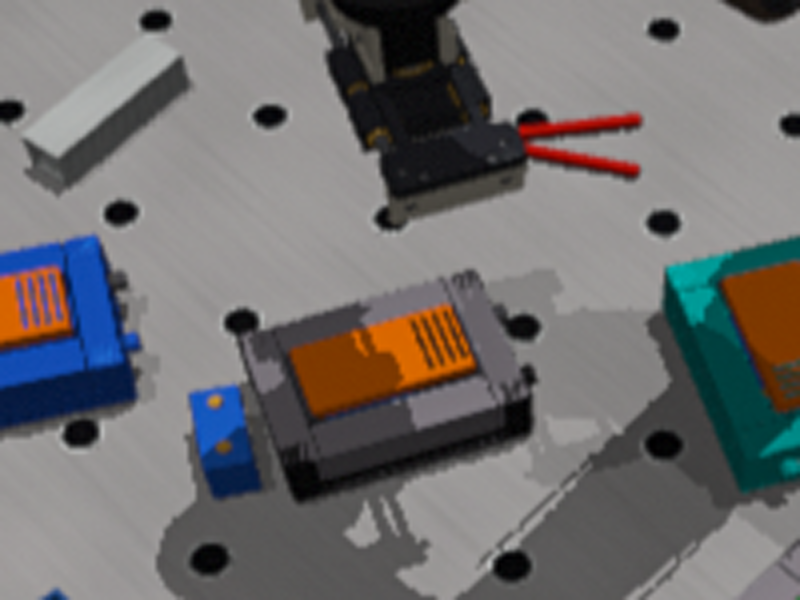

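View pics/w6.png

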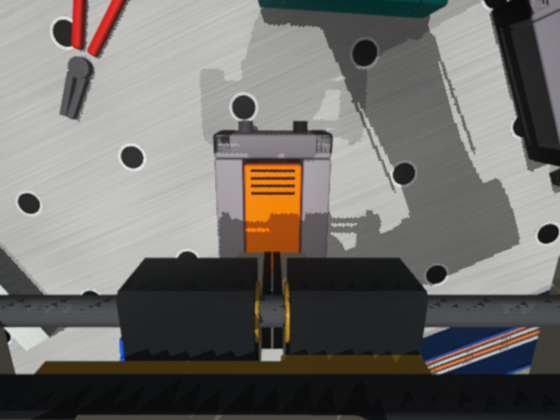

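The hatch is still shut, and with near-zero force too, so the tips probably never loaded it. I'll check where the fingertips really are.

Run:
```python
from h import *
s=snapshot('scene'); o=get_obs(); R=Ro.from_euler('xyz',o['orientation'],degrees=True)
x0,y0,w,h=215,60,90,130
im=cv2.resize(s['image'][y0:y0+h,x0:x0+w,::-1],None,fx=4.5,fy=4.5,interpolation=cv2.INTER_CUBIC)
im2=im.copy()
for v,c in [((0,0,0),(0,255,0)),((0,0,-.019),(255,255,0)),((0,0,-.066),(255,0,255))]:
    p=proj(s,o['tool_pos']+R.apply(v)); print(v,p)
    cv2.circle(im2,(int((p[0]-x0+.5)*4.5),int((p[1]-y0+.5)*4.5)),4,c,-1)
cv2.imwrite('pics/s7.png',cv2.resize(cv2.hconcat([im,im2]),(800,578)))
print(o['tool_pos'],o['opening'])
```

```text
(0, 0, 0) [np.float64(244.4209110645698), np.float64(130.05657553662968)]
(0, 0, -0.019) [np.float64(243.87985788655857), np.float64(125.24436958377328)]
(0, 0, -0.066) [np.float64(242.47188964174603), np.float64(112.72169446702345)]
[ 0.54137132 -0.14790855  0.25231721] 0.0006538108595258339
```

View pics/s7.png

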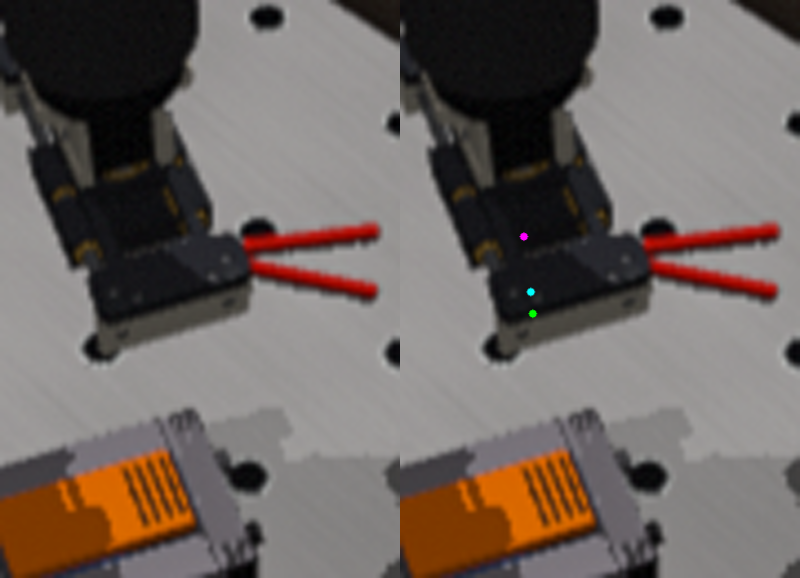

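```bash
python3 -m inch '[{"ax":0,"ay":0,"az":0,"dx":0,"dy":0,"dz":0,"fingers":80},{"ax":0,"ay":0,"az":0,"dx":0,"dy":0,"dz":0,"fingers":80},{"ax":0,"ay":0,"az":0,"dx":0,"dy":0,"dz":0,"fingers":80},{"ax":0,"ay":0,"az":0,"dx":0,"dy":0,"dz":0,"fingers":80},{"ax":0,"ay":0,"az":0,"dx":0,"dy":0,"dz":0,"fingers":80}]'
python3 - <<'E'
from h import *
s=snapshot('scene'); o=get_obs()
x0,y0,w,h=195,50,120,130
im=cv2.resize(s['image'][y0:y0+h,x0:x0+w,::-1],None,fx=4,fy=4,interpolation=cv2.INTER_CUBIC)
W=snapshot('wrist')
cv2.imwrite('pics/s8.png',cv2.hconcat([cv2.resize(im,(400,433)),cv2.copyMakeBorder(cv2.resize(W['image'][:,:,::-1],(400,300)),0,133,0,0,cv2.BORDER_CONSTANT)]))
print(o['tool_pos'],o['opening'],proj(W,o['tool_pos']),W['tvec'],W['rvec'],W['fx'])
R=cv2.Rodrigues(np.array(W['rvec']))[0]; print('cam pos',-R.T@np.array(W['tvec']).ravel(), 'axis',R[2])
E
```

```text
clock: 6.12
tool_pos: [0.5417, -0.1479, 0.2532]
orientation: [180.0, 0.0, 156.9]
force: [0.1, 0.2, 0.8]
opening: 0.0448
[ 0.54165083 -0.1479285   0.25319264] 0.04886406549743455 [np.float64(270.6760811388064), np.float64(251.8137677060917)] [-0.07739443 -0.58217018  0.27949474] [-2.41035554 -1.59111385 -0.23395885] 354.81600834834745
cam pos [ 0.46896651 -0.11614188  0.43544323] axis [ 0.26498314 -0.11358063 -0.95754027]
```

View pics/s8.png

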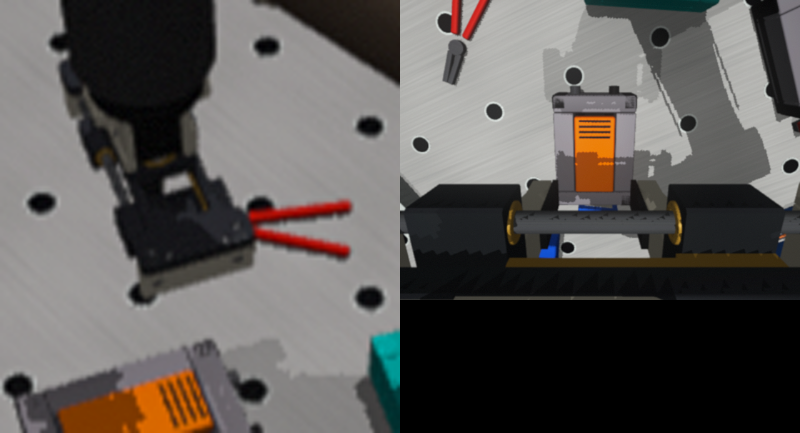

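Run:
```python
from h import *
s=snapshot('scene'); o=get_obs(); R=Ro.from_euler('xyz',[180,0,156.9],degrees=True).as_matrix()
T=np.array([.5412,-.1479,.2521])
for b in (.0,.01,.02,.03,.045,.065):
  for px in [(238.6,139.9),(270.8,129.3),(235.4,122.5),(266,113.2)]:
    A=R.T@(ray(s,px,0)-T); B=R.T@(ray(s,px,.5)-T)
    P=A+(B-A)*(b-A[1])/(B[1]-A[1]); print(b,np.round(P*1000),end=' ')
  print()
w=snapshot('wrist'); c=-cv2.Rodrigues(np.array(w['rvec'],float))[0].T@np.array(w['tvec']).ravel(); print(R.T@(c-o['tool_pos']))
c=-cv2.Rodrigues(np.array(s['rvec'],float))[0].T@np.array(s['tvec']).ravel(); print(c,s['fx'])
save(w,'w9.png'); cv2.imwrite('pics/s9.png',cv2.resize(s['image'][60:200,195:315,::-1],None,fx=4.2,fy=4.2,interpolation=cv2.INTER_NEAREST))
```

```text
0.0 [-18.   0.  32.] 0.0 [69.  0. 28.] 0.0 [-20.   0. -38.] 0.0 [ 58.   0. -40.] 
0.01 [-20.  10.  18.] 0.01 [66. 10. 14.] 0.01 [-22.  10. -51.] 0.01 [ 55.  10. -52.] 
0.02 [-22.  20.   5.] 0.02 [62. 20.  1.] 0.02 [-24.  20. -64.] 0.02 [ 52.  20. -65.] 
0.03 [-24.  30.  -9.] 0.03 [ 59.  30. -13.] 0.03 [-27.  30. -76.] 0.03 [ 48.  30. -78.] 
0.045 [-28.  45. -29.] 0.045 [ 54.  45. -33.] 0.045 [-30.  45. -95.] 0.045 [ 44.  45. -96.] 
0.065 [-32.  65. -56.] 0.065 [ 47.  65. -60.] 0.065 [ -34.   65. -120.] 0.065 [  37.   65. -122.] 
[ 0.07932423  0.0007279  -0.18225811]
[0.97894314 0.44423114 1.1930175 ] 472.59118964042995
```

View pics/w9.png

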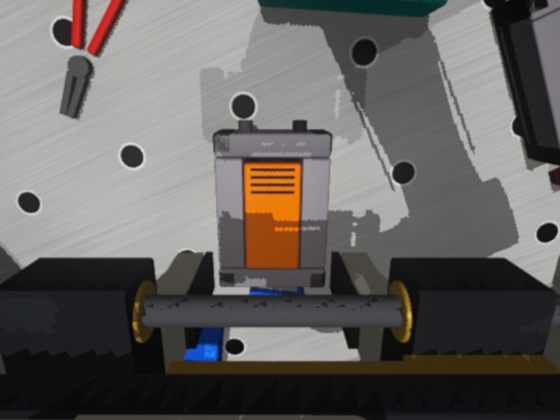

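View pics/s9.png

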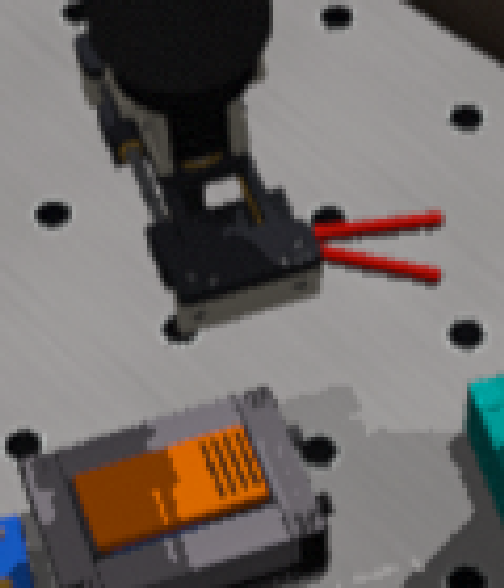

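Run:
```python
from h import *
w=snapshot('wrist'); o=get_obs(); R=Ro.from_euler('xyz',o['orientation'],degrees=True).as_matrix()
for z in (0,-.01,-.02,-.03):
  print(z,[(x,y,np.round(proj(w,o['tool_pos']+R@np.array([x,y,z])),1)) for x in (0,.0095,.012) for y in (.044,.065)])
print(o['opening'])
cv2.imwrite('pics/w10.png',cv2.resize(w['image'][230:370,150:300,::-1],None,fx=4,fy=4,interpolation=cv2.INTER_CUBIC))
```

```text
0 [(0, 0.044, array([349.8, 251.7])), (0, 0.065, array([387.6, 251.6])), (0.0095, 0.044, array([350.9, 235.7])), (0.0095, 0.065, array([389.2, 235.6])), (0.012, 0.044, array([351.1, 231.4])), (0.012, 0.065, array([389.6, 231.4]))]
-0.01 [(0, 0.044, array([353.8, 259.3])), (0, 0.065, array([393.5, 259.2])), (0.0095, 0.044, array([354.9, 242.6])), (0.0095, 0.065, array([395.2, 242.5])), (0.012, 0.044, array([355.3, 238.1])), (0.012, 0.065, array([395.7, 238. ]))]
-0.02 [(0, 0.044, array([358.2, 267.7])), (0, 0.065, array([400. , 267.6])), (0.0095, 0.044, array([359.5, 250.2])), (0.0095, 0.065, array([402. , 250.1])), (0.012, 0.044, array([359.8, 245.5])), (0.012, 0.065, array([402.5, 245.4]))]
-0.03 [(0, 0.044, array([363.1, 277. ])), (0, 0.065, array([407.3, 277. ])), (0.0095, 0.044, array([364.5, 258.7])), (0.0095, 0.065, array([409.5, 258.6])), (0.012, 0.044, array([364.9, 253.8])), (0.012, 0.065, array([410.1, 253.7]))]
0.0648264441861175
```

View pics/w10.png

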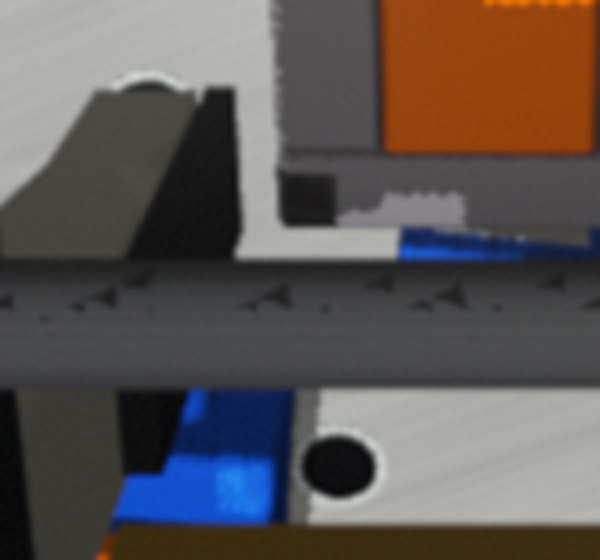

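The pictures fit together: the fingertips sit about 20 mm short of the reported TCP. In the wrist image the tip centre falls near row 270, where the TCP should be at row 252. The scene view also shows the gripper body about 30 mm further back than documented. So the earlier "press" never touched the hatch. I'll shut the fingers, go back down, and then creep in while watching the force.

```bash
python3 -m inch '[{"ax":0,"ay":0,"az":0,"dx":0,"dy":0,"dz":40,"fingers":0},{"ax":0,"ay":0,"az":0,"dx":0,"dy":0,"dz":85,"fingers":0},{"ax":0,"ay":0,"az":0,"dx":0,"dy":0,"dz":125,"fingers":0},{"ax":0,"ay":0,"az":0,"dx":0,"dy":0,"dz":155,"fingers":0},{"ax":0,"ay":0,"az":0,"dx":0,"dy":0,"dz":170,"fingers":0},{"ax":0,"ay":0,"az":0,"dx":0,"dy":0,"dz":180,"fingers":0},{"ax":0,"ay":0,"az":0,"dx":0,"dy":0,"dz":187,"fingers":0},{"ax":0,"ay":0,"az":0,"dx":0,"dy":0,"dz":187,"fingers":0}]'
python3 -m inch '[{"ax":0,"ay":0,"az":0,"dx":0,"dy":0,"dz":2,"fingers":0},{"ax":0,"ay":0,"az":0,"dx":0,"dy":0,"dz":4,"fingers":0},{"ax":0,"ay":0,"az":0,"dx":0,"dy":0,"dz":6,"fingers":0},{"ax":0,"ay":0,"az":0,"dx":0,"dy":0,"dz":6,"fingers":0}]'
```

```text
clock: 7.38
tool_pos: [0.5418, -0.1479, 0.0663]
orientation: [180.0, 0.0, 156.9]
force: [0.2, -0.2, 0.2]
opening: 0.0012
clock: 7.88
tool_pos: [0.5415, -0.1479, 0.06]
orientation: [-180.0, -0.0, 156.9]
force: [-0.7, 0.3, -0.4]
opening: 0.0005
```

```bash
python3 -m inch '[{"ax":0,"ay":0,"az":0,"dx":0,"dy":0,"dz":2,"fingers":0},{"ax":0,"ay":0,"az":0,"dx":0,"dy":0,"dz":4,"fingers":0},{"ax":0,"ay":0,"az":0,"dx":0,"dy":0,"dz":4,"fingers":0}]'
python3 -m inch '[{"ax":0,"ay":0,"az":0,"dx":0,"dy":0,"dz":1.5,"fingers":0},{"ax":0,"ay":0,"az":0,"dx":0,"dy":0,"dz":3,"fingers":0},{"ax":0,"ay":0,"az":0,"dx":0,"dy":0,"dz":3,"fingers":0}]'
python3 - <<'E'
from h import *
w=snapshot('wrist');o=get_obs();print(o['force'],o['tool_pos'])
cv2.imwrite('pics/w11.png',cv2.resize(w['image'][130:300,140:410,::-1],None,fx=2.9,fy=2.9,interpolation=cv2.INTER_CUBIC))
E
```

```text
clock: 8.25
tool_pos: [0.5415, -0.1479, 0.0559]
orientation: [-180.0, -0.0, 156.9]
force: [0.6, 0.6, -0.0]
opening: 0.0004
clock: 8.62
tool_pos: [0.5416, -0.1479, 0.053]
orientation: [-180.0, -0.0, 156.9]
force: [0.2, -0.3, 0.1]
opening: 0.0003
[ 0.05011414 -0.24520079  0.14898387] [ 0.54158975 -0.14792293  0.05307812]
```

View pics/w11.png

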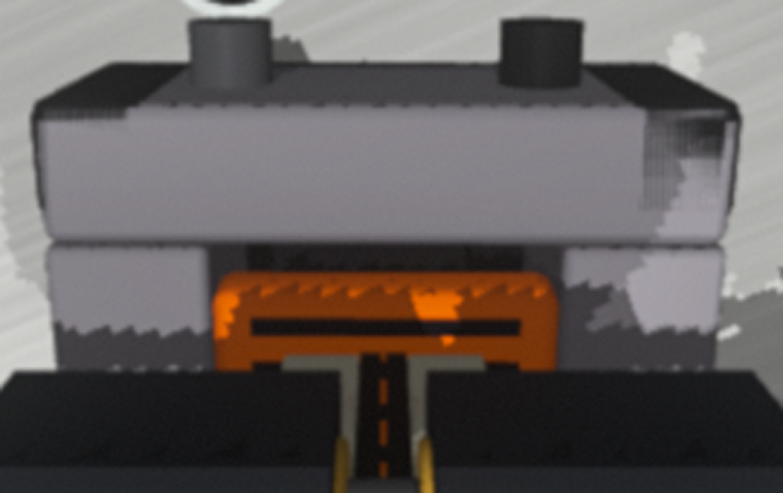

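No contact yet, and the tips are still visibly above the ribs. I'll keep creeping.

```bash
python3 -m inch '[{"ax":0,"ay":0,"az":0,"dx":0,"dy":0,"dz":1,"fingers":0},{"ax":0,"ay":0,"az":0,"dx":0,"dy":0,"dz":2,"fingers":0},{"ax":0,"ay":0,"az":0,"dx":0,"dy":0,"dz":2,"fingers":0}]'
```

```text
clock: 9.05
tool_pos: [0.5416, -0.1479, 0.0511]
orientation: [-180.0, -0.0, 156.9]
force: [-0.6, -0.5, -0.5]
opening: 0.0002
```

```bash
python3 -m inch '[{"ax":0,"ay":0,"az":0,"dx":0,"dy":0,"dz":1,"fingers":0},{"ax":0,"ay":0,"az":0,"dx":0,"dy":0,"dz":2,"fingers":0},{"ax":0,"ay":0,"az":0,"dx":0,"dy":0,"dz":2,"fingers":0}]'
```

```text
clock: 9.43
tool_pos: [0.5416, -0.1479, 0.049]
orientation: [-180.0, -0.0, 156.9]
force: [0.5, 1.3, 0.1]
opening: 0.0005
```

```bash
python3 -m inch '[{"ax":0,"ay":0,"az":0,"dx":0,"dy":0,"dz":1,"fingers":0},{"ax":0,"ay":0,"az":0,"dx":0,"dy":0,"dz":2,"fingers":0},{"ax":0,"ay":0,"az":0,"dx":0,"dy":0,"dz":2,"fingers":0}]'
```

```text
clock: 9.8
tool_pos: [0.5417, -0.1479, 0.0473]
orientation: [-180.0, 0.0, 156.9]
force: [-2.0, -0.2, 2.9]
opening: 0.0003
```

Run:
```python
from h import *
for i in range(2):
    w=snapshot('wrist');o=get_obs();print(o['force'],o['tool_pos'])
s=snapshot('scene')
a=cv2.resize(w['image'][150:300,190:360,::-1],(400,353),interpolation=cv2.INTER_CUBIC)
b=cv2.resize(s['image'][120:220,185:298,::-1],(400,353),interpolation=cv2.INTER_CUBIC)
cv2.imwrite('pics/w12.png',cv2.hconcat([a,b]))
```

```text
[-1.63566781  0.87507048  1.86806491] [ 0.54168338 -0.14790557  0.04732929]
[-1.17428066  0.14860789  2.8245435 ] [ 0.54167473 -0.14793743  0.04734898]
```

View pics/w12.png

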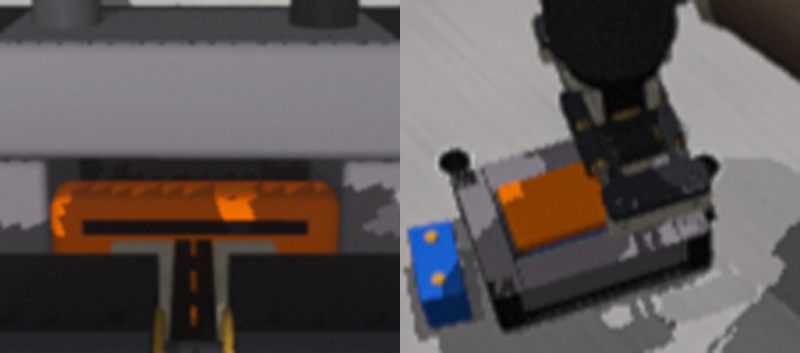

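Contact: Fz is about 2.5 N at a reported z of 47.3 mm, so the tips are about 24 mm short of the reported TCP. Now I'll press in slowly past the 6 mm release point.

```bash
python3 -m inch '[{"ax":0,"ay":0,"az":0,"dx":0,"dy":0,"dz":1,"fingers":0},{"ax":0,"ay":0,"az":0,"dx":0,"dy":0,"dz":2,"fingers":0},{"ax":0,"ay":0,"az":0,"dx":0,"dy":0,"dz":3,"fingers":0},{"ax":0,"ay":0,"az":0,"dx":0,"dy":0,"dz":4,"fingers":0},{"ax":0,"ay":0,"az":0,"dx":0,"dy":0,"dz":5,"fingers":0},{"ax":0,"ay":0,"az":0,"dx":0,"dy":0,"dz":6,"fingers":0},{"ax":0,"ay":0,"az":0,"dx":0,"dy":0,"dz":6,"fingers":0}]'
```

```text
clock: 10.82
tool_pos: [0.5418, -0.1479, 0.0414]
orientation: [180.0, 0.0, 156.9]
force: [-3.7, 2.0, 6.0]
opening: 0.0001
```

```bash
python3 -m inch '[{"ax":0,"ay":0,"az":0,"dx":0,"dy":0,"dz":0.7,"fingers":0},{"ax":0,"ay":0,"az":0,"dx":0,"dy":0,"dz":1.5,"fingers":0},{"ax":0,"ay":0,"az":0,"dx":0,"dy":0,"dz":1.5,"fingers":0}]'
```

```text
clock: 11.2
tool_pos: [0.5428, -0.1478, 0.0406]
orientation: [180.0, 0.1, 157.0]
force: [-2.1, 4.0, 8.5]
opening: 0.0005
```

The tips are about 7.7 mm in at 8.5 N, past the release point and short of the stop. Now I'll take the hand straight up.

```bash
python3 -m inch '[{"ax":0,"ay":0,"az":0,"dx":0,"dy":0,"dz":-15,"fingers":0},{"ax":0,"ay":0,"az":0,"dx":0,"dy":0,"dz":-60,"fingers":0},{"ax":0,"ay":0,"az":0,"dx":0,"dy":0,"dz":-115,"fingers":0},{"ax":0,"ay":0,"az":0,"dx":0,"dy":0,"dz":-170,"fingers":0},{"ax":0,"ay":0,"az":0,"dx":0,"dy":0,"dz":-220,"fingers":0},{"ax":0,"ay":0,"az":0,"dx":0,"dy":0,"dz":-240,"fingers":0},{"ax":0,"ay":0,"az":0,"dx":0,"dy":0,"dz":-240,"fingers":0},{"ax":0,"ay":0,"az":0,"dx":0,"dy":0,"dz":-240,"fingers":0}]'
python3 - <<'E'
from h import *
s=snapshot('scene'); cv2.imwrite('pics/s13.png',cv2.resize(s['image'][80:240,140:340,::-1],None,fx=4,fy=3.75,interpolation=cv2.INTER_CUBIC))
E
```

```text
clock: 12.2
tool_pos: [0.5411, -0.1479, 0.2789]
orientation: [-180.0, -0.1, 156.9]
force: [-0.2, -0.3, -0.8]
opening: 0.0007
```

View pics/s13.png

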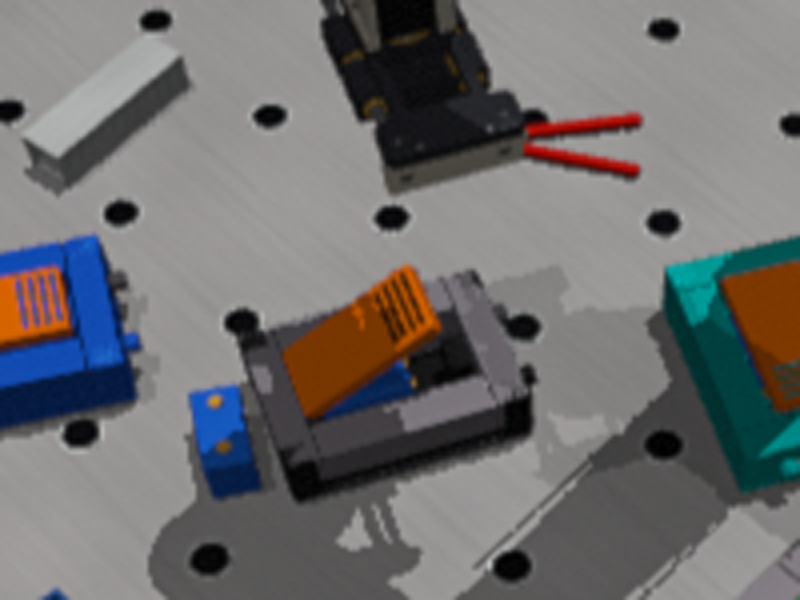

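The hatch is open: its free end is at about (410,285) in the crop, and the hand is well clear above it. I'll hold for about 2.5 s and check again.

```bash
for i in 1 2 3; do python3 -m inch '[{"ax":0,"ay":0,"az":0,"dx":0,"dy":0,"dz":0,"fingers":0},{"ax":0,"ay":0,"az":0,"dx":0,"dy":0,"dz":0,"fingers":0},{"ax":0,"ay":0,"az":0,"dx":0,"dy":0,"dz":0,"fingers":0},{"ax":0,"ay":0,"az":0,"dx":0,"dy":0,"dz":0,"fingers":0},{"ax":0,"ay":0,"az":0,"dx":0,"dy":0,"dz":0,"fingers":0},{"ax":0,"ay":0,"az":0,"dx":0,"dy":0,"dz":0,"fingers":0},{"ax":0,"ay":0,"az":0,"dx":0,"dy":0,"dz":0,"fingers":0}]' | head -2; done
python3 - <<'E'
from h import *
s=snapshot('scene'); save(s,'s14.png')
# predicted free-edge pixels at 0.6 rad vs picture
a=np.array([.919,-.394]);n=np.array([.394,.919]);hg=np.array([.580,-.163])+a*.06
for th in (0.3,.5,.6): print(th,[np.round(proj(s,[*(hg-a*.12*np.cos(th)+k*.03*n),.072+.12*np.sin(th)]),1) for k in(-1,1)])
E
```

```text
clock: 13.12
tool_pos: [0.5417, -0.1479, 0.2797]
clock: 14.0
tool_pos: [0.5417, -0.1479, 0.2797]
clock: 14.88
tool_pos: [0.5417, -0.1479, 0.2797]
0.3 [array([249.3, 153.3]), array([256.3, 170.3])]
0.5 [array([245.6, 149.7]), array([252.6, 166.8])]
0.6 [array([243.1, 148.1]), array([250.2, 165.4])]
```

View pics/s14.png

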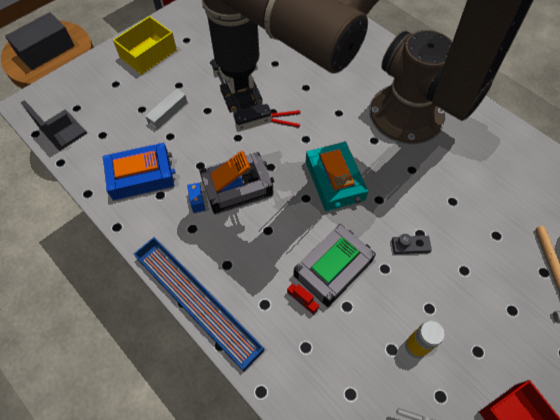

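The free-edge corners are at about (242,150) and (250,166), which fits 0.6 rad. The green hatch (338,258) is shut and nothing else has moved. Handing in.

```bash
python3 -c "
from plant import *
print(close_job())"
```

```text
the job is handed in; nothing more can be done
None
```

The orange hatch on the grey pack is open. I pressed its ribbed end once with shut fingers, lifted the hand straight up, and it stood open untouched for about 2.7 s before I handed the job in at about 15 s. `close_job()` gave no verdict.

**Press:** The fingers went about 7.7 mm in, at about 8.5 N upward force on the tool. That is past the release point and short of the stop.

**Last checks:**
- **Orange hatch:** In the final scene picture its free edge matches an opening of about 0.6 rad.
- **Everything else:** By eye in that picture, the green hatch is shut and both packs and the other items it shows are where they started. I did not measure their positions again.
- **Hand:** It was well clear above the pack, with the reported tool point at 280 mm.

**What disagreed:**
- **Fingertip position:** The tips turned out to be about 24 mm short of the reported tool point. They touched the hatch at a reported height of about 48 mm instead of 72 mm.
- **First attempt:** Because of that offset, my first "press" never touched the hatch. The force read near zero, the hatch stayed shut, and I had misread the wrist picture as showing it pressed in. The second approach used the force reading and was the only contact.

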